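# Shut the pen tray and draw the long ruler out of the desk organiser

## Robot

A 6-joint arm with a two-finger parallel gripper is mounted at the origin on the work surface. World frame = base frame: x ahead of the robot, y to its left, z up, the work surface at z = 0. Lengths are in m, angles in rad, forces in N, time in s.
With the tool pointing down it reaches from about 0.25 to 0.8 m from the base axis. Payload 3.9 kg.
Tool frame: the origin (TCP) lies midway between the tips of the shut fingers; the grasp point (between the pads) lies robot.pinch_z behind it (robot.pinch_z is the distance from the TCP to the grasp point, in m); z points along the fingers, y is the line along which they close (so a half turn about z gives the same grasp; the last joint's range is limited). The gripper opens to 85 mm and grips with 20 to 120 N. Pads are 22 mm wide; open, the fingers measure 114 mm over their backs; the gripper's body (76 mm by 85 mm) begins 54 mm behind the grasp point. The pads swing forward as they close: fully open they stand 13 mm farther back than shut.
Start: joints at [1.341, 0.26, -0.138, 1.173, 0, 1.571], TCP at [0.12, 0.511, 0.231] pointing down, gripper open.
Joint ranges: [-2.78, 2.78], [-0.83, 1.72], [-1.28, 1.37], [-1.9, 2.12], [-1.57, 1.48], [-3.14, 3.14]. Speed limits (rad/s): [2.57, 2.57, 3.14, 3.14, 3.14, 3.14].

## Interface

Orientations are given as a rotation vector (axis times angle).
In Python, from station import robot gives the robot as it stands. The module is installed in compiled form; this text tells all that it offers.
- The arm moves only by the tool servo_tool, never from a script. Its argument "commands" is a list that holds one entry, the list of rows, each a list of 7 numbers: the shift along the world's x, y, z in m, then the turn, a rotation vector about the world's x, y, z in rad, then the opening, from 0 (shut) to 1 (fully open). A call has exactly 10 rows; each row shifts and turns the commanded pose from where the row before left it; what a row does not reach is not made up. A row lasts 1/10 s, in which the tool goes at most 50 mm and 8.59 degrees, less where a joint would pass 70% of its speed; a pose out of reach is approached as far as the arm can. A call with a gripper value outside its range is refused whole. The fingers move at their own pace and stop on an object; the grip force is fixed at half the most. Time passes only in rows, so rows that do not move let the fingers close, or fill a call up. It gives the time, the measured TCP pose, the force, the opening and the grip force at its end, in the units of the state.
- robot.get_obs(): the state, without advancing time (a new reading comes with each control period).
- robot.grab_frame(name): name is "side" or "top" or "wrist"; returns the picture (384x512x3 uint8, red, green, blue); there is no depth.
- robot.calibration(name): a dict with "vfov" (degrees; the focal length in pixels is half the picture's height over the tangent of half this angle, whatever the lens; pixels are square), "cx", "cy" (the principal point, pixels), "distortion" ([k1, k2, p1, p2, k3] as OpenCV has them; the pictures are not rectified), "R" (3x3) and "t" (3): a world point X has camera coordinates R X + t. Camera axes: x right, y down, z forward; pixel columns grow to the right and rows downward; lengths in m; the calibration is good to about 2 mm. A picture is of the moment at which its call begins: read the wrist's pose just before it. calibration takes no time and is no camera call; for the wrist camera it gives the pose at the moment of the call.
- robot.hand_in(): hands the job in; it is judged then, once.
Trained networks look in the newest picture that a camera, given by its name, has taken for a name from the list of things; names that differ only in an ending like _2 or _b are one class to them, and where a whole thing is asked for, a point or a joint stands for the part that bears it (a point fixed in the world has none). Each returns a list of dicts, best first, with "p" (0 to 1); they miss things now and then, are a little off and sometimes report something else, mostly with a low value. They report only what shows in the picture. A call takes as long as a camera call.
- robot.find_in(camera, thing): "box" ([left, top, width, height] in pixels, round what is visible of it).
- robot.outline_of(camera, thing): "pixels" (384x512 bool, what is visible of it) and "box" ([left, top, width, height] in pixels, round what is visible of it).
- robot.mark_of(camera, thing): "xy" ([column, row] in pixels: a listed point, or the origin of a listed thing).
The state is a dict: "time": time; "joints": joint angles; "joint_vel": joint speeds; "tau": joint torques, N m; "tcp_pos": TCP position; "tcp_rot": TCP orientation; "ft_force": force on the tool from outside, world axes, zero at the start; "torque": the same for the moment, N m; "gripper_width": opening from 0.0 (shut) to 1.0 (fully open); "finger_force": force on a finger pad.
Only numpy, scipy, OpenCV 4.12 (cv2) and the standard library are available. Lean on these libraries where they do the work, as an engineer would, in place of code of your own. Each camera call takes 0.05 s, during which the arm holds its last target. There are 200 camera calls.

## Task

On the desk stands a long wooden organiser; its sliding lid has been pushed off the freshly filled pen tray and covers the opening of the ruler well. Slide the lid fully shut over the pen tray, then take the ruler out of the well through the opening this bares: it is longer than the opening, so tilt it and draw it out slantwise, without disturbing the mug, the stapler or the mouse. Finish while still holding the ruler still in the gripper, all of it at least 6 cm higher than the lid's flat top and touching nothing else.

Things in the scene. Friction and masses are not known exactly. Their poses are not given: they have to be found in the camera images.
- organiser: Wooden desk organiser fixed to the desk, 212 (its x) by 362 (y) by 100 mm high; origin: centre of its underside. Walls, floor 6 mm. Inside, a ruler well 200 wide, 350 long (y -175 to 175), floor at z 6. Its half y < 0 is decked over by a pen tray (holds a marker and an eraser, 12 mm high): deck underside z 74, top z 78, tray walls to z 100. Its half y > 0 is open above, once the lid is shut.
- opening (a point): Centre of the ruler well's opening, at rim height: organiser x 0, y 87.5, z 100 mm; same axes. The opening is 175 mm (y, 0 to 175) by 200 mm (x), bounded at y = 0 by the deck's edge and tray wall (z 74 to 100 mm, free below), elsewhere by walls from the floor to z 100 mm.
- lid (a joint): Sliding lid, in m: 0 = fully shut over the pen tray (end stop), grows as it slides to the organiser's +y; at 0.176 (other stop) it covers the whole opening. A captive board 212 (x) by 175 (y) by 5 mm on the rim, top face 105.5 mm above the desk; it can only slide, with about 1.5 N friction, and stays where left.
- lid_grip (a point): Centre of the top of the lid's grip: an upright wooden bar in the middle of the lid, 60 mm long along the organiser's x, 14 mm thick along y, 28 mm high (from z = 105.5 to 133.5 mm above the desk). At lid 0 it is at organiser y = -88.5 mm. Same axes as the organiser.
- ruler: Loose aluminium ruler, a straight bar 310 long (its y) by 28 wide (x) by 10 mm thick (z), about 0.11 kg, balanced in the middle. Origin: centre of its underside. It starts flat on the well's floor, roughly centred and along the organiser's y: almost half of it below the opening, the rest under the deck.
- ruler_end_a (a point): Middle of the ruler's -y end face (155 mm from its middle, 5 mm above its underside): the end that starts under the pen tray. Same axes as the ruler.
- ruler_end_b (a point): Middle of the ruler's +y end face (155 mm from its middle, 5 mm above its underside): the end that starts below the opening. Same axes as the ruler.
- mug: White mug, 80 mm across, 90 mm high, handle at its +y; origin at the centre of its underside. A bystander: leave it.
- stapler: Black stapler, 36 (x) by 140 (y) by 47 mm high; origin at the centre of its underside. A bystander: leave it.
- mouse: Black computer mouse, 110 (x) by 60 (y) by 34 mm high; origin at the centre of its underside. A bystander: leave it.

How it is judged:
On the way, in this order (a step that is already met when the one before it is completed fails the run):
1. the lid is slid fully shut over the pen tray (within 8 mm) while the ruler is still down in the well (value of joint lid below 0.008 m and height (world z) of each of ruler_end_a, ruler_end_b below 0.07 m), for 0.2 s.
2. the ruler slants out through the opening: its one end above the rim while its other end is still under the deck (height (world z) of ruler_end_b above 0.12 m and height (world z) of ruler_end_a below 0.08 m and y of ruler_end_a in the frame of organiser below -0.005 m), for 0.05 s.
At the end, for the whole second after the job is handed in: The lid is shut to within 8 mm; the ruler is held in the fingers, at rest (under 0.03 m/s and 0.2 rad/s), both its ends higher than 163 mm above the desk (the lid's top face is at 105.5 mm), and it does not touch the organiser (value of joint lid below 0.008 m and height (world z) of each of ruler_end_a, ruler_end_b above 0.163 m and contact force between ruler and the fingers above 2 N and contact force between ruler and organiser below 0.2 N and linear speed of ruler below 0.03 m/s and angular speed of ruler below 0.2 rad/s); the arm keeps its last pose, push and grip.
It fails at once if the mug is pushed more than 20 mm from its place or tipped over (distance of mug from where it was at the start of the episode above 0.02 m or angle between mug's own z axis and vertical above 0.4 rad).
It fails at once if the stapler is pushed more than 20 mm from its place or tipped over (distance of stapler from where it was at the start of the episode above 0.02 m or angle between stapler's own z axis and vertical above 0.4 rad).
It fails at once if the mouse is pushed more than 20 mm from its place or tipped over (distance of mouse from where it was at the start of the episode above 0.02 m or angle between mouse's own z axis and vertical above 0.4 rad).
It also fails if it takes over 54 s, if anything falls off the work surface, if the arm or the gripper's body presses on something with over 40 N, if the wrist force passes 120 N, or if a joint passes its speed limit or range.

## Working session

There is one attempt and no reset: what is moved stays moved. The work goes in short steps, Python scripts to look and compute and a tool call to move; the robot and the scene stay as the last step left them, time stands still between calls to the robot, and variables do not carry over. Pictures are saved under pics/ and viewed, at most 10 in all, crops included, and the job is handed in when it is done.

Besides the shell and the picture viewer there is one more tool, called in YAML: its name, and indented under it one key for each argument. servo_tool: Moves the arm, as the interface text tells. Its arguments: {"type":"object","properties":{"commands":{"type":"array","items":{"type":"array","items":{"type":"array","items":{"type":"number"}}}}},"required":["commands"]}

```bash
mkdir -p pics
cat > h.py <<'E'
import numpy as np, cv2
from station import robot
def K(c):
    f=192/np.tan(np.radians(c['vfov'])/2); return np.array([[f,0,c['cx']],[0,f,c['cy']],[0,0,1]])
def ray(c,uv):
    p=cv2.undistortPoints(np.array([[uv]],float),K(c),np.array(c['distortion'],float))[0,0]
    R=np.array(c['R']);t=np.array(c['t']);return -R.T@t, R.T@np.array([p[0],p[1],1])
def atz(c,uv,z):
    o,d=ray(c,uv);return o+d*(z-o[2])/d[2]
def proj(c,X):
    return cv2.projectPoints(np.array(X,float).reshape(-1,1,3),cv2.Rodrigues(np.array(c['R'],float))[0],np.array(c['t'],float),K(c),np.array(c['distortion'],float))[0][:,0]
def save(n,im): cv2.imwrite('pics/'+n,im[:,:,::-1])
E
python3 - <<'E'
from h import *
o=robot.get_obs();print(o,robot.pinch_z)
for cam in('top','side'):
    im=robot.grab_frame(cam);save(cam+'0.png',im);c=robot.calibration(cam)
    print(cam,'pos',ray(c,(256,192)))
    for n,z in(('organiser',0),('opening',.1),('lid_grip',.1335),('mug',0),('stapler',0),('mouse',0),('ruler',.01)):
        r=robot.mark_of(cam,n)
        if r: print(n,r[0]['p'],np.round(r[0]['xy'],1),np.round(atz(c,r[0]['xy'],z),4))
a=cv2.imread('pics/top0.png');b=cv2.imread('pics/side0.png')
cv2.imwrite('pics/both0.png',cv2.resize(np.vstack([a,b]),(400,600)))
E
```

```text
{'time': 0.0, 'joints': array([ 1.34099492e+00,  2.60661393e-01, -1.39384751e-01,  1.17268874e+00,
        3.90639244e-06,  1.57077651e+00]), 'joint_vel': array([ 0.00187181, -0.00057697,  0.00104515,  0.00060499, -0.00133147,
        0.00071217]), 'tau': array([ 9.23276457e-04, -4.05670023e+01,  2.53926247e+01,  1.86877273e-02,
        2.77156605e-04,  3.48905033e-06]), 'tcp_pos': array([0.11942966, 0.51053287, 0.23047083]), 'tcp_rot': array([-3.60120454e-01, -3.12065500e+00,  3.02408174e-03]), 'ft_force': array([-0.19741447, -0.04660278, -0.16237566]), 'torque': array([ 0.00686684,  0.05459   , -0.03821674]), 'finger_force': 0.0, 'gripper_width': 0.998347330650166} 0.0187
top pos (array([ 0.33334005, -0.02765557,  1.32513326]), array([ 0.17755621,  0.02659312, -0.98379556]))
organiser 0.69 [291.9 200.4] [ 0.5451 -0.1096  0.    ]
opening 0.62 [267.4 185.8] [ 0.5738 -0.0291  0.1   ]
lid_grip 0.74 [278.9 187.1] [ 0.5635 -0.0631  0.1335]
mug 0.81 [390.6 225.6] [ 0.4638 -0.4293  0.    ]
stapler 0.59 [395.3 166.9] [ 0.6595 -0.4547  0.    ]
mouse 0.61 [121.5 206.6] [0.5214 0.4526 0.    ]
ruler 0.3 [295.9 198.3] [ 0.5505 -0.122   0.01  ]
side pos (array([ 0.22055007, -1.01528078,  1.06974204]), array([ 0.23939115,  0.68532272, -0.68831596]))
organiser 0.57 [257.9 229.3] [ 0.5438 -0.1233  0.    ]
opening 0.86 [256.5 184.6] [ 0.5704 -0.0159  0.1   ]
lid_grip 0.92 [259.8 185.6] [ 0.5671 -0.0579  0.1335]
mug 0.87 [264.1 312. ] [ 0.4654 -0.4221  0.    ]
stapler 0.55 [333.3 300.6] [ 0.668 -0.444  0.   ]
mouse 0.58 [211.6 135.1] [0.5189 0.4341 0.    ]
```

View pics/top0.png

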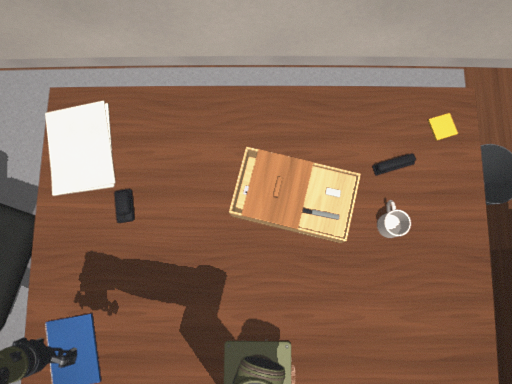

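View pics/side0.png

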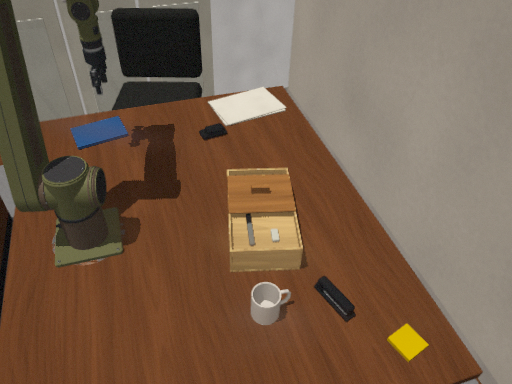

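Both views show the organiser at about (295,195) in the top picture, with the lid over its +y (left) half. A sliver of the well is bared at the far left, and the mug and stapler stand beyond its -y end. Next I fit the organiser's pose to its outline.

```bash
cat > fit.py <<'E'
from h import *
from scipy.optimize import minimize
cams=('top','side');C={};M={}
for k in cams:
    robot.grab_frame(k);C[k]=robot.calibration(k)
    m=np.zeros((384,512),bool)
    for n in('organiser','lid_grip'):
        r=robot.outline_of(k,n)
        if r: m|=r[0]['pixels'];print(k,n,r[0]['p'],r[0]['box'])
    g=robot.mark_of(k,'lid_grip');C[k]['g']=np.array(g[0]['xy'])
    M[k]=m.astype(np.uint8)
def org(p,X):
    c,s=np.cos(p[2]),np.sin(p[2]);X=np.array(X,float)
    return X@np.array([[c,s,0],[-s,c,0],[0,0,1]])+[p[0],p[1],0]
def pts(p):
    B=[[x,y,z] for x in(-.106,.106) for y in(-.181,.181) for z in(0,.1)]
    y=-.0885+p[3];B+=[[sx*.106,y+sy*.0875,.1055] for sx in(-1,1) for sy in(-1,1)]
    B+=[[sx*.03,y+sy*.007,.1335] for sx in(-1,1) for sy in(-1,1)]
    return org(p,B)
def cost(p):
    J=0
    for k in cams:
        q=proj(C[k],pts(p));H=cv2.convexHull((q*16).astype(np.int32))
        A=np.zeros((384*2,512*2),np.uint8);cv2.fillConvexPoly(A,((H+8)*2),1,shift=4)
        T=cv2.resize(M[k],(1024,768),interpolation=cv2.INTER_NEAREST)
        J+=(A!=T).sum()/4
        J+=30*np.sum((proj(C[k],org(p,[[0,-.0885+p[3],.1335]]))[0]-C[k]['g'])**2)
    return J
best=None
for yaw in(-.3,-.2,-.1):
    r=minimize(cost,[.548,-.115,yaw,.14],method='Nelder-Mead',options=dict(initial_simplex=np.array([.548,-.115,yaw,.14])+np.vstack([np.zeros(4),np.diag([.02,.02,.1,.03])]),maxiter=250))
    print(r.fun,np.round(r.x,4))
    if best is None or r.fun<best.fun: best=r
p=best.x;np.save('org.npy',p)
print('grip',org(p,[[0,-.0885+p[3],.1335],[0,-.0885,.1335]]))
im=cv2.imread('pics/top0.png')
q=proj(C['top'],org(p,[[x,y,.1] for x,y in((-.106,-.181),(.106,-.181),(.106,.181),(-.106,.181))]))
q2=proj(C['top'],pts(p))[8:12][[0,1,3,2]]
im=cv2.resize(im,None,fx=4,fy=4)
for Q in(q,q2): cv2.polylines(im,[((Q+.5)*4).astype(int)],True,(255,0,0),1)
cv2.imwrite('pics/fit.png',im[520:1020,860:1500])
E
python3 fit.py
```

```text
top organiser 0.94 [229.9, 150.1, 126.8, 94.0]
top lid_grip 0.8 [243.5, 153.9, 66.8, 72.7]
side organiser 0.94 [226.2, 169.2, 78.2, 100.0]
1611.6181301827492 [ 0.5524 -0.1104 -0.2189  0.135 ]
1609.0055255235166 [ 0.5528 -0.1104 -0.2231  0.1347]
1609.656639775133 [ 0.5531 -0.1099 -0.2263  0.1344]
grip [[ 0.56302913 -0.06536119  0.1335    ]
 [ 0.53323216 -0.19669089  0.1335    ]]
```

View pics/fit.png

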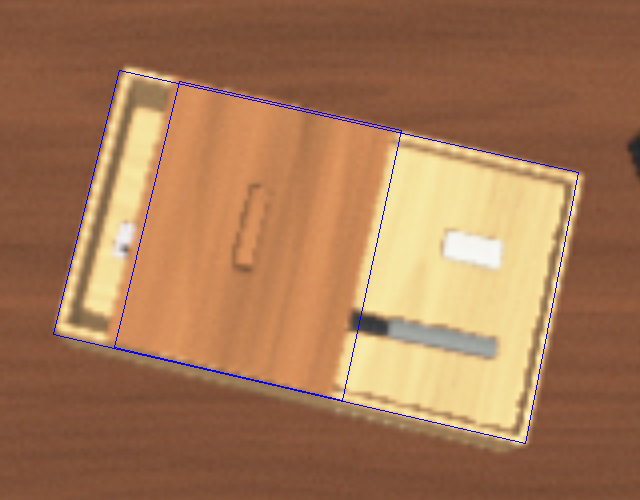

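The fit overlay hugs the organiser. The lid's left edge and its grip (zoomed 250,227) lie about 7 mm further left than drawn, so the lid value is about 0.142. The tool's y is already along the organiser's y, so I move over to the bar's +y side and shut the fingers.

servo_tool:
  commands:
    - [[0.0225, -0.0265, 0, 0, 0, 0, 0], [0.0225, -0.0265, 0, 0, 0, 0, 0], [0.0225, -0.0265, 0, 0, 0, 0, 0], [0.0225, -0.0265, 0, 0, 0, 0, 0], [0.0225, -0.0265, 0, 0, 0, 0, 0], [0.0225, -0.0265, 0, 0, 0, 0, 0], [0.0225, -0.0265, 0, 0, 0, 0, 0], [0.0225, -0.0265, 0, 0, 0, 0, 0], [0.0225, -0.0265, 0, 0, 0, 0, 0], [0.0225, -0.0265, 0, 0, 0, 0, 0]]

```text
time: 2.2
tcp_pos: [0.3454, 0.245, 0.2315]
tcp_rot: [0.36, 3.12, 0.001]
ft_force: [0.4, 1.1, -0.1]
gripper_width: 0.004
finger_force: 0.0
```

servo_tool:
  commands:
    - [[0.0225, -0.0265, 0, 0, 0, 0, 0], [0.0225, -0.0265, 0, 0, 0, 0, 0], [0.0225, -0.0265, 0, 0, 0, 0, 0], [0.0225, -0.0265, 0, 0, 0, 0, 0], [0.0225, -0.0265, 0, 0, 0, 0, 0], [0.0225, -0.0265, 0, 0, 0, 0, 0], [0.0225, -0.0265, 0, 0, 0, 0, 0], [0.0225, -0.0265, 0, 0, 0, 0, 0], [0.0225, -0.0265, 0, 0, 0, 0, 0], [0, 0, 0, 0, 0, 0, 0]]

```text
time: 3.2
tcp_pos: [0.5499, 0.0048, 0.2309]
tcp_rot: [0.366, 3.118, -0.002]
ft_force: [-0.3, 0.7, 0.2]
gripper_width: -0.0
finger_force: 0.0
```

Run:
```python
from h import *
from scipy.spatial.transform import Rotation as R
o=robot.get_obs();print(o['tcp_pos'],R.from_rotvec(o['tcp_rot']).as_matrix().round(3),o['joints'].round(3))
im=robot.grab_frame('wrist');save('w1.png',im);c=robot.calibration('wrist')
for n,z in(('lid_grip',.1335),('ruler_end_b',.011)):
    for r in robot.mark_of('wrist',n)[:2]: print(n,r['p'],r['xy'],atz(c,r['xy'],z))
```

```text
[0.54989164 0.00476631 0.23093606] [[-0.973  0.232  0.002]
 [ 0.232  0.973 -0.001]
 [-0.002 -0.001 -1.   ]] [ 9.000e-03  3.010e-01 -8.000e-02  1.187e+00 -1.000e-03  2.430e-01]
lid_grip 0.58 [186.0, 235.4] [ 0.56621227 -0.05694853  0.1335    ]
ruler_end_b 0.73 [300.0, 176.7] [0.57482882 0.05297276 0.011     ]
```

View pics/w1.png

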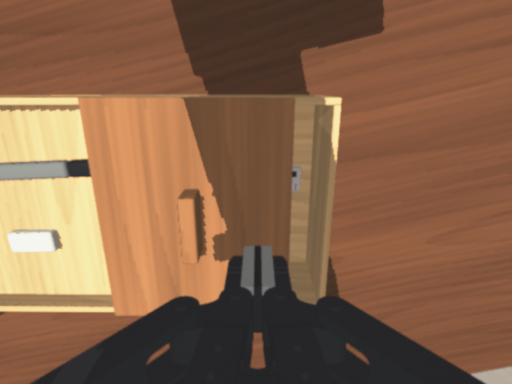

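The wrist view shows the grip bar at pixel (190,228), which is world (0.566, -0.057), and the ruler's b end at (297,179). I descend on the bar's +y side and push.

servo_tool:
  commands:
    - [[0.006, -0.007, 0, 0, 0, 0, 0], [0.006, -0.008, 0, 0, 0, 0, 0], [0.006, -0.008, 0, 0, 0, 0, 0], [0.005, -0.008, 0, 0, 0, 0, 0], [0, 0, -0.03, 0, 0, 0, 0], [0, 0, -0.03, 0, 0, 0, 0], [0, 0, -0.03, 0, 0, 0, 0], [0, 0, -0.02, 0, 0, 0, 0], [0, 0, -0.008, 0, 0, 0, 0], [0, 0, 0, 0, 0, 0, 0]]

```text
time: 4.35
tcp_pos: [0.5694, -0.0236, 0.1122]
tcp_rot: [-0.36, -3.118, 0.0]
ft_force: [-0.8, -0.4, 0.1]
gripper_width: -0.002
finger_force: 0.0
```

servo_tool:
  commands:
    - [[-0.0022, -0.0097, 0, 0, 0, 0, 0], [-0.0022, -0.0097, 0, 0, 0, 0, 0], [-0.0033, -0.0146, 0, 0, 0, 0, 0], [-0.0033, -0.0146, 0, 0, 0, 0, 0], [-0.0033, -0.0146, 0, 0, 0, 0, 0], [-0.0033, -0.0146, 0, 0, 0, 0, 0], [-0.0033, -0.0146, 0, 0, 0, 0, 0], [-0.0033, -0.0146, 0, 0, 0, 0, 0], [-0.0022, -0.0097, 0, 0, 0, 0, 0], [0, 0, 0, 0, 0, 0, 0]]

```text
time: 5.35
tcp_pos: [0.5429, -0.1418, 0.113]
tcp_rot: [-0.364, -3.12, 0.002]
ft_force: [0.8, -0.7, -0.8]
gripper_width: 0.002
finger_force: 0.0
```

servo_tool:
  commands:
    - [[-0.0022, -0.0097, 0, 0, 0, 0, 0], [-0.0011, -0.0049, 0, 0, 0, 0, 0], [-0.0011, -0.0049, 0, 0, 0, 0, 0], [-0.0011, -0.0049, 0, 0, 0, 0, 0], [-0.0007, -0.0029, 0, 0, 0, 0, 0], [-0.0007, -0.0029, 0, 0, 0, 0, 0], [0, 0, 0, 0, 0, 0, 0], [0, 0, 0, 0, 0, 0, 0], [0, 0, 0, 0, 0, 0, 0], [0, 0, 0, 0, 0, 0, 0]]

```text
time: 6.35
tcp_pos: [0.5371, -0.1703, 0.1135]
tcp_rot: [0.36, 3.12, -0.001]
ft_force: [-0.1, -0.1, -0.7]
gripper_width: 0.001
finger_force: 0.0
```

Run:
```python
from h import *
o=robot.get_obs();print(o['tcp_pos'],o['ft_force'])
for k in('top','side'):
    im=robot.grab_frame(k);save('lid_%s.png'%k,im);c=robot.calibration(k)
    for r in robot.mark_of(k,'lid_grip')[:1]: print(k,r['p'],atz(c,r['xy'],.1335))
```

```text
[ 0.53713408 -0.17034016  0.11350649] [-0.06138275 -0.07917651 -0.72541108]
side 0.66 [ 0.53263754 -0.19389906  0.1335    ]
```

servo_tool:
  commands:
    - [[-0.0004, -0.002, 0, 0, 0, 0, 0], [-0.0004, -0.002, 0, 0, 0, 0, 0], [-0.0004, -0.002, 0, 0, 0, 0, 0], [0, 0, 0, 0, 0, 0, 0], [0, 0, 0, 0, 0, 0, 0], [0, 0, 0, 0, 0, 0, 0], [0, 0, 0, 0, 0, 0, 0], [0, 0, 0, 0, 0, 0, 0], [0, 0, 0, 0, 0, 0, 0], [0, 0, 0, 0, 0, 0, 0]]

```text
time: 7.55
tcp_pos: [0.5356, -0.1763, 0.1133]
tcp_rot: [0.36, 3.121, -0.0]
ft_force: [-0.0, 0.2, 0.1]
gripper_width: -0.002
finger_force: 0.0
```

servo_tool:
  commands:
    - [[-0.0004, -0.002, 0, 0, 0, 0, 0], [-0.0004, -0.002, 0, 0, 0, 0, 0], [0, 0, 0, 0, 0, 0, 0], [0, 0, 0, 0, 0, 0, 0], [0, 0, 0, 0, 0, 0, 0], [0, 0, 0, 0, 0, 0, 0], [0, 0, 0, 0, 0, 0, 0], [0, 0, 0, 0, 0, 0, 0], [0, 0, 0, 0, 0, 0, 0], [0, 0, 0, 0, 0, 0, 0]]

```text
time: 8.55
tcp_pos: [0.5353, -0.1774, 0.1134]
tcp_rot: [0.357, 3.121, 0.01]
ft_force: [1.5, 7.4, 1.0]
gripper_width: -0.002
finger_force: 4.2
```

The end stop is felt (7.4 N), so the lid is shut. I back off, rise, go over the opening, open the fingers and turn 90°.

servo_tool:
  commands:
    - [[0.001, 0.006, 0, 0, 0, 0, 0], [0.001, 0.006, 0, 0, 0, 0, 0], [0, 0, 0.04, 0, 0, 0, 0], [0, 0, 0.04, 0, 0, 0, 0], [0, 0, 0.04, 0, 0, 0, 0], [0.006, 0.025, 0, 0, 0, 0, 0.5], [0.006, 0.025, 0, 0, 0, 0, 1], [0.006, 0.025, 0, 0, 0, 0, 1], [0.006, 0.025, 0, 0, 0, 0, 1], [0.006, 0.025, 0, 0, 0, 0.14, 1]]

```text
time: 9.55
tcp_pos: [0.5669, -0.0424, 0.2333]
tcp_rot: [0.136, 3.138, -0.001]
ft_force: [-0.3, 0.2, 0.3]
gripper_width: 0.845
finger_force: 0.0
```

servo_tool:
  commands:
    - [[0.004, 0.013, 0, 0, 0, 0.143, 1], [0, 0, 0, 0, 0, 0.143, 1], [0, 0, 0, 0, 0, 0.143, 1], [0, 0, 0, 0, 0, 0.143, 1], [0, 0, 0, 0, 0, 0.143, 1], [0, 0, 0, 0, 0, 0.143, 1], [0, 0, 0, 0, 0, 0.143, 1], [0, 0, 0, 0, 0, 0.143, 1], [0, 0, 0, 0, 0, 0.143, 1], [0, 0, 0, 0, 0, 0.143, 1]]

```text
time: 10.55
tcp_pos: [0.5707, -0.0304, 0.2332]
tcp_rot: [1.958, -2.456, 0.001]
ft_force: [0.6, 0.3, 0.1]
gripper_width: 0.998
finger_force: 0.0
```

```bash
cat > look.py <<'E'
from h import *
import sys
from scipy.spatial.transform import Rotation as R
o=robot.get_obs();print(o['tcp_pos'],R.from_rotvec(o['tcp_rot']).as_matrix().round(3),o['joints'].round(3))
U=np.array([.2212,.975,0]);V=np.array([.975,-.2212,0]);O=np.array([.5528,-.1104,0])
for k in('wrist','top','side'):
    im=robot.grab_frame(k);save(sys.argv[1]+k+'.png',im);c=robot.calibration(k)
    for r in robot.mark_of(k,'ruler_end_b')[:2]:
        X=atz(c,r['xy'],.011);print(k,'b',round(r['p'],2),r['xy'],X.round(4),'org',((X-O)@V).round(4),((X-O)@U).round(4))
    for r in robot.outline_of(k,'ruler')[:1]:
        ys,xs=np.nonzero(r['pixels']);P=np.array([atz(c,(x,y),.016) for x,y in zip(xs,ys)])
        b=cv2.minAreaRect((P[:,:2]*1000).astype(np.float32));q=cv2.boxPoints(b)/1000
        q3=np.c_[q,[0]*4]-O;print(k,'ruler',round(r['p'],2),'rect(org x,y):',np.c_[q3@V,q3@U].round(4).tolist(),q.round(4).tolist())
    for r in robot.mark_of(k,'lid_grip')[:1]: print(k,'lid',r['p'],atz(c,r['xy'],.1335))
E
python3 look.py r1
```

```text
[ 0.57071013 -0.03040578  0.23324662] [[-0.223 -0.975 -0.   ]
 [-0.975  0.223 -0.001]
 [ 0.001 -0.    -1.   ]] [-5.300e-02  3.400e-01 -1.800e-02  1.213e+00 -1.000e-03 -1.399e+00]
wrist b 0.62 [263.2, 227.0] [0.5814 0.0517 0.011 ] org -0.008 0.1644
wrist ruler 0.72 rect(org x,y): [[-0.0306, 0.0006], [-0.0017, -0.0004], [0.0041, 0.1611], [-0.0248, 0.1622]] [[0.5231000185012817, -0.10300000011920929], [0.5511000156402588, -0.1103999987244606], [0.5924999713897705, 0.04580000042915344], [0.5644999742507935, 0.053300000727176666]]
top ruler 0.66 rect(org x,y): [[-0.0993, -0.1978], [0.1347, -0.1988], [0.1356, -0.0054], [-0.0984, -0.0044]] [[0.412200003862381, -0.28139999508857727], [0.6402000188827515, -0.334199994802475], [0.683899998664856, -0.14569999277591705], [0.45579999685287476, -0.09290000051259995]]
top lid 0.8 [ 0.52309566 -0.20749592  0.1335    ]
side b 0.61 [256.2, 194.8] [0.585  0.0248 0.011 ] org 0.0015 0.139
side ruler 0.47 rect(org x,y): [[-0.0287, 0.0897], [-0.0004, 0.0872], [0.0059, 0.1581], [-0.0224, 0.1606]] [[0.544700026512146, -0.016599999740719795], [0.5716999769210815, -0.025299999862909317], [0.5935999751091003, 0.042500000447034836], [0.5665000081062317, 0.05119999870657921]]
side lid 0.88 [ 0.53357209 -0.19204214  0.1335    ]
```

View pics/r1wrist.png

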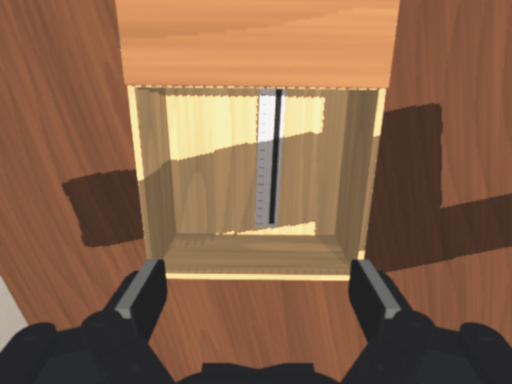

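The well is open and the lid covers the tray; the ruler runs from pixel (273,88) to (267,227), with the lid at the top (-y up). I check where the camera sits, because the tool will lean to -y, and refine the ruler's edges.

Run:
```python
from h import *
c=robot.calibration('wrist');o=robot.get_obs()
p,_=ray(c,(256,192));print('cam rel tcp',p-o['tcp_pos'],'fwd',np.array(c['R'])[2])
U=np.array([.2212,.975,0]);V=np.array([.975,-.2212,0]);O=np.array([.5528,-.1104,0])
f=lambda n,uv,z:print(n,(lambda X:(X.round(4),((X-O)@V*1000).round(1),((X-O)@U*1000).round(1)))(atz(c,uv,z)))
for n,uv,z in(('b left',(256,227),.016),('b right',(279,227),.016),('top left',(262,92),.016),('top right',(285,92),.016),
 ('rim +y inner L',(163,274),.1),('rim +y inner R',(348,274),.1),('rim at lid L',(137,90),.1),('rim at lid R',(378,90),.1),('rim +y outer mid',(257,279),.1),('lid edge',(257,87),.1055),('lid edgeb',(257,87),.1)):f(n,uv,z)
```

```text
cam rel tcp [-0.0187672  -0.07916539  0.14301834] fwd [ 0.0731931   0.31361251 -0.94672592]
b left (array([0.5905, 0.0477, 0.016 ]), np.float64(1.7), np.float64(162.5))
b right (array([0.563 , 0.0542, 0.016 ]), np.float64(-26.5), np.float64(162.7))
top left (array([ 0.5479, -0.1041,  0.016 ]), np.float64(-6.1), np.float64(5.1))
top right (array([ 0.524 , -0.0985,  0.016 ]), np.float64(-30.7), np.float64(5.3))
rim +y inner L (array([0.6832, 0.0396, 0.1   ]), np.float64(93.9), np.float64(175.0))
rim +y inner R (array([0.5043, 0.0817, 0.1   ]), np.float64(-89.8), np.float64(176.6))
rim at lid L (array([ 0.6482, -0.1305,  0.1   ]), np.float64(97.5), np.float64(1.5))
rim at lid R (array([ 0.4559, -0.0852,  0.1   ]), np.float64(-100.1), np.float64(3.1))
rim +y outer mid (array([0.5936, 0.0665, 0.1   ]), np.float64(0.6), np.float64(181.5))
lid edge (array([ 0.552 , -0.11  ,  0.1055]), np.float64(-0.9), np.float64(0.2))
lid edgeb (array([ 0.552 , -0.1101,  0.1   ]), np.float64(-0.9), np.float64(0.1))
```

The pose fit agrees with the wrist view to within about 2 mm. The ruler's centre is at organiser (-18, 8) mm, turned -0.037 rad. The camera is on the lean side, so I turn 180° to put it on the +y side.

servo_tool:
  commands:
    - [[-0.0054, 0.0014, 0, 0, 0, -0.1445, 0.6], [-0.005, 0, 0, 0, 0, -0.1445, 0.6], [-0.005, 0, 0, 0, 0, -0.1445, 0.6], [0, 0, 0, 0, 0, -0.1445, 0.6], [0, 0, 0, 0, 0, -0.1445, 0.6], [0, 0, 0, 0, 0, -0.1445, 0.6], [0, 0, 0, 0, 0, -0.1445, 0.6], [0, 0, 0, 0, 0, -0.1445, 0.6], [0, 0, 0, 0, 0, -0.1445, 0.6], [0, 0, 0, 0, 0, -0.1445, 0.6]]

```text
time: 12.15
tcp_pos: [0.5554, -0.0288, 0.2333]
tcp_rot: [0.174, 3.137, -0.0]
ft_force: [-0.3, 0.3, -0.5]
gripper_width: 0.602
finger_force: 0.0
```

servo_tool:
  commands:
    - [[0, 0, 0, 0, 0, -0.1445, 0.6], [0, 0, 0, 0, 0, -0.1445, 0.6], [0, 0, 0, 0, 0, -0.1445, 0.6], [0, 0, 0, 0, 0, -0.1445, 0.6], [0, 0, 0, 0, 0, -0.1445, 0.6], [0, 0, 0, 0, 0, -0.1445, 0.6], [0, 0, 0, 0, 0, -0.1445, 0.6], [0, 0, 0, 0, 0, -0.1445, 0.6], [0, 0, 0, 0, 0, -0.1445, 0.6], [0, 0, 0, 0, 0, -0.1445, 0.6]]

```text
time: 13.15
tcp_pos: [0.5554, -0.0289, 0.2333]
tcp_rot: [2.205, 2.238, -0.0]
ft_force: [0.1, 0.5, 0.1]
gripper_width: 0.602
finger_force: 0.0
```

servo_tool:
  commands:
    - [[0, 0, -0.02, 0, 0, -0.1445, 0.6], [0, 0, -0.03, 0, 0, -0.1445, 0.6], [0, 0, -0.03, 0, 0, 0, 0.6], [0, 0, -0.02, 0, 0, 0, 0.6], [0, 0, 0, 0, 0, 0, 0.6], [0, 0, 0, 0, 0, 0, 0.6], [0, 0, 0, 0, 0, 0, 0.6], [0, 0, 0, 0, 0, 0, 0.6], [0, 0, 0, 0, 0, 0, 0.6], [0, 0, 0, 0, 0, 0, 0.6]]

```text
time: 14.15
tcp_pos: [0.5558, -0.0289, 0.134]
tcp_rot: [2.498, 1.904, 0.001]
ft_force: [0.1, -0.6, -0.1]
gripper_width: 0.603
finger_force: 0.0
```

```bash
python3 look.py r2
```

```text
[ 0.55582208 -0.02885041  0.13399443] [[ 0.265  0.964  0.001]
 [ 0.964 -0.265 -0.   ]
 [ 0.     0.001 -1.   ]] [-0.052  0.37  -0.241  0.959 -0.     1.787]
wrist b 0.6 [260.3, 91.2] [0.5794 0.0498 0.011 ] org -0.0095 0.162
wrist ruler 0.58 rect(org x,y): [[-0.0327, -0.046], [-0.0048, -0.0472], [0.0036, 0.1618], [-0.0243, 0.1629]] [[0.510699987411499, -0.14810000360012054], [0.5376999974250793, -0.15530000627040863], [0.5921000242233276, 0.04659999907016754], [0.5651999711990356, 0.05389999970793724]]
top lid 0.74 [ 0.52161388 -0.20893495  0.1335    ]
side b 0.46 [253.8, 189.8] [0.5847 0.052  0.011 ] org -0.0049 0.1654
side ruler 0.58 rect(org x,y): [[-0.0246, 0.0893], [0.0003, 0.0874], [0.0054, 0.153], [-0.0195, 0.1549]] [[0.5486000180244446, -0.017799999564886093], [0.5723999738693237, -0.025200000032782555], [0.5918999910354614, 0.037700001150369644], [0.5680000185966492, 0.045099999755620956]]
side lid 0.97 [ 0.52844671 -0.19988152  0.1335    ]
```

View pics/r2wrist.png

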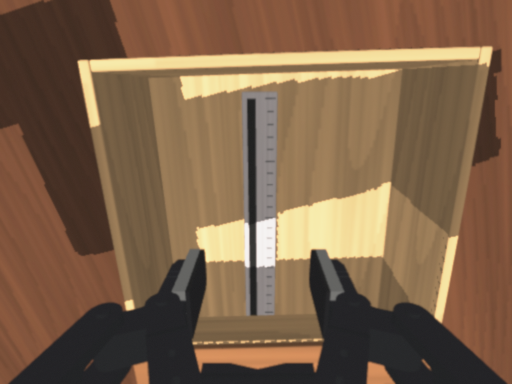

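The ruler (pixels 243–277) is centred between the fingers (200–315) and parallel to them. I descend.

servo_tool:
  commands:
    - [[0, 0, -0.03, 0, 0, 0, 0.6], [0, 0, -0.03, 0, 0, 0, 0.6], [0, 0, -0.03, 0, 0, 0, 0.6], [0, 0, -0.015, 0, 0, 0, 0.6], [0, 0, -0.01, 0, 0, 0, 0.6], [0, 0, -0.007, 0, 0, 0, 0.6], [0, 0, -0.003, 0, 0, 0, 0.6], [0, 0, -0.002, 0, 0, 0, 0.6], [0, 0, 0, 0, 0, 0, 0.6], [0, 0, 0, 0, 0, 0, 0.6]]

```text
time: 15.75
tcp_pos: [0.5559, -0.0288, 0.0069]
tcp_rot: [2.498, 1.904, 0.001]
ft_force: [-0.7, -0.5, -1.0]
gripper_width: 0.599
finger_force: 0.0
```

servo_tool:
  commands:
    - [[0, 0, 0, 0, 0, 0, 0.4], [0, 0, 0, 0, 0, 0, 0.3], [0, 0, 0, 0, 0, 0, 0.1], [0, 0, 0, 0, 0, 0, 0], [0, 0, 0, 0, 0, 0, 0], [0, 0, 0, 0, 0, 0, 0], [0, 0, 0, 0, 0, 0, 0], [0, 0, 0, 0, 0, 0, 0], [0, 0, 0, 0, 0, 0, 0], [0, 0, 0, 0, 0, 0, 0]]

```text
time: 16.75
tcp_pos: [0.5561, -0.0289, 0.0071]
tcp_rot: [2.497, 1.904, 0.002]
ft_force: [-1.0, -1.4, 5.4]
gripper_width: 0.301
finger_force: 59.6
```

The ruler is gripped at 60 N. I compute the slanting path as rows.

Run:
```python
import numpy as np
W=[(0,80,11,0),(0,80,18,2),(6,81,42,4),(10,83,57.5,3),(14,84,73,3),(18,87,88.3,3),(21,108,101.5,3),(25,131,121,4),(25,221,163,5),(25,236,172,2),(25,236,305,6)]
rows=[];P=[]
for (a,b,c,_),(d,e,f,n) in zip(W,W[1:]):
    for i in range(1,n+1):
        s=i/n;P.append((a+(d-a)*s,b+(e-b)*s,c+(f-c)*s))
T=lambda p:(p[1]+4*np.sin(np.radians(p[0])),p[2]-4*np.cos(np.radians(p[0])))
prev=(0,80,11);acc=np.zeros(6);out=np.zeros(6)
for i,p in enumerate(P):
    t0,t1=T(prev),T(p);dy=(t1[0]-t0[0])/1000;dz=(t1[1]-t0[1])/1000;dt=np.radians(p[0]-prev[0])
    acc+=[.265*dy,.964*dy,dz,.964*dt,-.265*dt,0];r=np.round(acc-out,4);out+=r
    th=np.radians(p[0]);print(i,r.tolist(),'| b',round(p[1]+82.6*np.cos(th)),round(p[2]+82.6*np.sin(th)),'a',round(p[1]-227.4*np.cos(th)),round(p[2]-227.4*np.sin(th)),'deck',round(p[2]-p[1]*np.tan(th)));prev=p
```

```text
0 [0.0, 0.0, 0.0035, 0.0, 0.0, 0.0] | b 163 14 a -147 14 deck 14
1 [0.0, 0.0, 0.0035, 0.0, 0.0, 0.0] | b 163 18 a -147 18 deck 18
2 [0.0001, 0.0003, 0.006, 0.0252, -0.0069, 0.0] | b 163 26 a -147 18 deck 22
3 [0.0001, 0.0004, 0.006, 0.0253, -0.007, 0.0] | b 163 34 a -147 18 deck 26
4 [0.0001, 0.0003, 0.006, 0.0252, -0.0069, 0.0] | b 163 42 a -146 18 deck 30
5 [0.0001, 0.0004, 0.006, 0.0252, -0.007, 0.0] | b 163 51 a -145 18 deck 33
6 [0.0002, 0.0007, 0.0052, 0.0225, -0.0061, 0.0] | b 164 58 a -144 18 deck 37
7 [0.0002, 0.0007, 0.0052, 0.0224, -0.0062, 0.0] | b 164 65 a -142 18 deck 40
8 [0.0002, 0.0008, 0.0052, 0.0224, -0.0062, 0.0] | b 164 72 a -141 18 deck 43
9 [0.0001, 0.0004, 0.0051, 0.0225, -0.0061, 0.0] | b 164 79 a -140 18 deck 46
10 [0.0001, 0.0004, 0.0052, 0.0224, -0.0062, 0.0] | b 164 86 a -138 18 deck 49
11 [0.0001, 0.0004, 0.0052, 0.0224, -0.0062, 0.0] | b 164 93 a -137 18 deck 52
12 [0.0003, 0.001, 0.0051, 0.0225, -0.0061, 0.0] | b 165 100 a -134 18 deck 55
13 [0.0003, 0.0011, 0.0052, 0.0224, -0.0062, 0.0] | b 165 107 a -132 18 deck 57
14 [0.0003, 0.001, 0.0051, 0.0224, 
[... 816 characters left out ...]
60
25 [0.0047, 0.0174, 0.0084, 0.0, -0.0, 0.0] | b 278 190 a -3 58 deck 60
26 [0.0048, 0.0174, 0.0084, 0.0, -0.0, 0.0] | b 296 198 a 15 67 deck 60
27 [0.002, 0.0072, 0.0045, 0.0, -0.0, 0.0] | b 303 202 a 22 71 deck 61
28 [0.002, 0.0072, 0.0045, 0.0, -0.0, 0.0] | b 311 207 a 30 76 deck 62
29 [-0.0, 0.0, 0.0221, 0.0, -0.0, 0.0] | b 311 229 a 30 98 deck 84
30 [-0.0, 0.0, 0.0222, 0.0, -0.0, 0.0] | b 311 251 a 30 120 deck 106
31 [-0.0, 0.0, 0.0222, 0.0, -0.0, 0.0] | b 311 273 a 30 142 deck 128
32 [-0.0, 0.0, 0.0221, 0.0, -0.0, 0.0] | b 311 296 a 30 165 deck 151
33 [-0.0, 0.0, 0.0222, 0.0, -0.0, 0.0] | b 311 318 a 30 187 deck 173
34 [-0.0, 0.0, 0.0222, 0.0, -0.0, 0.0] | b 311 340 a 30 209 deck 195
```

servo_tool:
  commands:
    - [[0, 0, 0.0035, 0, 0, 0, 0], [0, 0, 0.0035, 0, 0, 0, 0], [0.0001, 0.0003, 0.006, 0.0252, -0.007, 0, 0], [0.0001, 0.0003, 0.006, 0.0252, -0.007, 0, 0], [0.0001, 0.0003, 0.006, 0.0252, -0.007, 0, 0], [0.0001, 0.0004, 0.006, 0.0252, -0.007, 0, 0], [0.0002, 0.0007, 0.0052, 0.0225, -0.0061, 0, 0], [0.0002, 0.0007, 0.0052, 0.0225, -0.0062, 0, 0], [0.0002, 0.0008, 0.0052, 0.0224, -0.0062, 0, 0], [0, 0, 0, 0, 0, 0, 0]]

```text
time: 17.75
tcp_pos: [0.5567, -0.0259, 0.0536]
tcp_rot: [-2.41, -1.835, -0.213]
ft_force: [0.5, -0.0, -1.0]
gripper_width: 0.307
finger_force: 59.0
```

```bash
cat > chk.py <<'E'
from h import *
import sys
from scipy.spatial.transform import Rotation as R
o=robot.get_obs();M=R.from_rotvec(o['tcp_rot']).as_matrix();print(o['tcp_pos'].round(4),M.round(3).tolist(),o['joints'].round(2),o['ft_force'].round(1))
for k in('side','wrist'):
    im=robot.grab_frame(k);save(sys.argv[1]+k+'.png',im);c=robot.calibration(k)
    G=o['tcp_pos']-.004*M[:,2]
    e=[G+.0826*M[:,0],G-.2274*M[:,0]]
    print(k,'expected b,a',proj(c,e).round(1).tolist(),'b,a xyz',np.round(e,3).tolist())
    for n in('ruler_end_b','ruler_end_a'):
        for r in robot.mark_of(k,n)[:2]: print(n,round(r['p'],2),np.round(r['xy'],1))
a=cv2.imread('pics/%sside.png'%sys.argv[1])[100:300,150:400];b=cv2.imread('pics/%swrist.png'%sys.argv[1])
cv2.imwrite('pics/%s.png'%sys.argv[1],np.hstack([cv2.resize(a,(480,384)),b[:,100:420]]))
E
python3 chk.py c1
```

```text
[ 0.5567 -0.0259  0.0536] [[0.262, 0.964, 0.048], [0.949, -0.266, 0.168], [0.175, 0.001, -0.985]] [-0.15  0.43 -0.39  0.72  0.17  1.7 ] [ 0.5 -0.  -1. ]
side expected b,a [[252.5, 177.5], [255.6, 256.6]] b,a xyz [[0.578, 0.052, 0.072], [0.497, -0.242, 0.018]]
ruler_end_b 0.7 [261. 228.]
ruler_end_b 0.62 [264.7 312.7]
ruler_end_a 0.7 [261. 228.]
ruler_end_a 0.62 [264.7 312.7]
wrist expected b,a [[260.0, 93.7], [258.5, 540.9]] b,a xyz [[0.578, 0.052, 0.072], [0.497, -0.242, 0.018]]
ruler_end_b 0.56 [256.8  93.9]
ruler_end_a 0.56 [256.8  93.9]
```

View pics/c1.png

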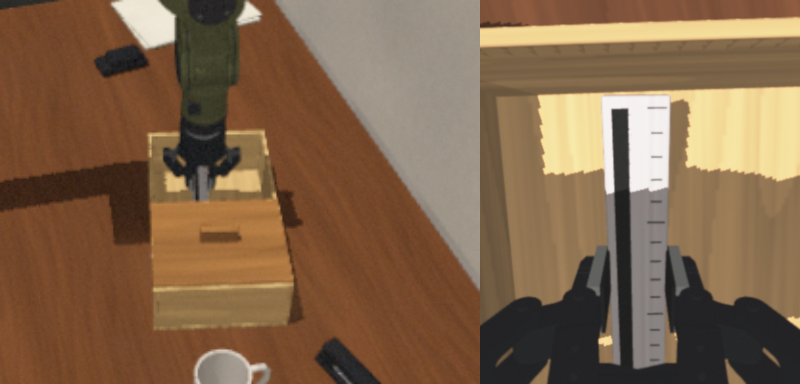

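The ruler's b end shows at wrist (257,94), against an expected (260,94), so it tilts with the gripper without slipping. The lid is still shut, so I go on.

servo_tool:
  commands:
    - [[0.0001, 0.0004, 0.0051, 0.0225, -0.0061, 0, 0], [0.0001, 0.0004, 0.0052, 0.0224, -0.0062, 0, 0], [0.0001, 0.0004, 0.0052, 0.0224, -0.0062, 0, 0], [0.0003, 0.001, 0.0051, 0.0225, -0.0061, 0, 0], [0.0003, 0.0011, 0.0052, 0.0224, -0.0062, 0, 0], [0.0003, 0.001, 0.0051, 0.0224, -0.0062, 0, 0], [0.0019, 0.0069, 0.0044, 0.0169, -0.0046, 0, 0], [0.0018, 0.0068, 0.0044, 0.0168, -0.0046, 0, 0], [0.0019, 0.0068, 0.0045, 0.0168, -0.0046, 0, 0], [0, 0, 0, 0, 0, 0, 0]]

```text
time: 19.05
tcp_pos: [0.5636, 0.0002, 0.0977]
tcp_rot: [-2.297, -1.753, -0.428]
ft_force: [0.2, -1.6, -0.3]
gripper_width: 0.309
finger_force: 59.0
```

```bash
python3 chk.py c2
```

```text
[5.636e-01 2.000e-04 9.770e-02] [[0.246, 0.965, 0.096], [0.9, -0.264, 0.346], [0.359, 0.001, -0.933]] [-0.2   0.4  -0.36  0.78  0.37  1.64] [ 0.2 -1.6 -0.3]
side expected b,a [[252.5, 160.5], [255.1, 246.5]] b,a xyz [[0.584, 0.073, 0.131], [0.507, -0.206, 0.02]]
wrist expected b,a [[259.0, 90.3], [258.8, 539.3]] b,a xyz [[0.584, 0.073, 0.131], [0.507, -0.206, 0.02]]
ruler_end_b 0.68 [255.5  95.7]
ruler_end_a 0.68 [255.5  95.7]
```

servo_tool:
  commands:
    - [[0.0015, 0.0056, 0.0049, 0.0168, -0.0047, 0, 0], [0.0016, 0.0056, 0.0049, 0.0169, -0.0046, 0, 0], [0.0015, 0.0056, 0.0049, 0.0168, -0.0046, 0, 0], [0.0016, 0.0056, 0.0049, 0.0168, -0.0046, 0, 0], [0.0047, 0.0173, 0.0084, 0, 0, 0, 0], [0.0048, 0.0174, 0.0084, 0, 0, 0, 0], [0.0048, 0.0173, 0.0084, 0, 0, 0, 0], [0, 0, 0, 0, 0, 0, 0], [0, 0, 0, 0, 0, 0, 0], [0, 0, 0, 0, 0, 0, 0]]

```text
time: 20.35
tcp_pos: [0.5831, 0.0734, 0.1414]
tcp_rot: [-2.255, -1.718, -0.499]
ft_force: [-0.4, -0.1, -1.1]
gripper_width: 0.3
finger_force: 59.0
```

```bash
python3 chk.py c3
```

```text
[0.5831 0.0734 0.1414] [[0.241, 0.964, 0.111], [0.874, -0.265, 0.407], [0.422, -0.001, -0.907]] [-0.1   0.37 -0.31  0.82  0.43  1.75] [-0.4 -0.1 -1.1]
side expected b,a [[251.9, 136.4], [254.0, 221.0]] b,a xyz [[0.603, 0.144, 0.18], [0.528, -0.127, 0.049]]
wrist expected b,a [[257.4, 92.5], [257.7, 539.8]] b,a xyz [[0.603, 0.144, 0.18], [0.528, -0.127, 0.049]]
ruler_end_b 0.78 [254.9  92.7]
ruler_end_a 0.78 [254.9  92.7]
```

View pics/c3.png

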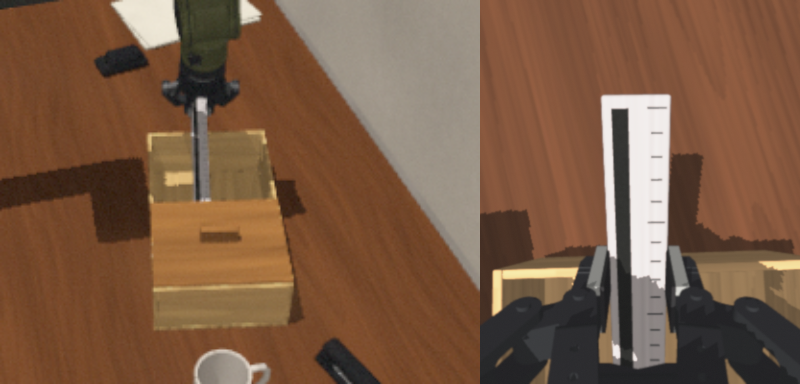

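The side view shows the ruler slanting out of the well from under the deck, over the far wall; the wrist force is near zero and the lid is shut. I draw the rest out, then lift.

servo_tool:
  commands:
    - [[0.0047, 0.0174, 0.0084, 0, 0, 0, 0], [0.0048, 0.0174, 0.0084, 0, 0, 0, 0], [0.0025, 0.009, 0.004, 0, 0, 0, 0], [0.0025, 0.009, 0.004, 0, 0, 0, 0], [0, 0, 0, 0, 0, 0, 0], [0, 0, 0.01, 0, 0, 0, 0], [0, 0, 0.02, 0, 0, 0, 0], [0, 0, 0.022, 0, 0, 0, 0], [0, 0, 0.022, 0, 0, 0, 0], [0, 0, 0.022, 0, 0, 0, 0]]

```text
time: 21.65
tcp_pos: [0.5978, 0.1259, 0.2638]
tcp_rot: [-2.255, -1.718, -0.499]
ft_force: [0.1, -0.7, -0.8]
gripper_width: 0.308
finger_force: 59.1
```

servo_tool:
  commands:
    - [[0, 0, 0.022, 0, 0, 0, 0], [0, 0, 0.015, 0, 0, 0, 0], [0, 0, 0.01, 0, 0, 0, 0], [0, 0, 0.005, 0, 0, 0, 0], [0, 0, 0, 0, 0, 0, 0], [0, 0, 0, 0, 0, 0, 0], [0, 0, 0, 0, 0, 0, 0], [0, 0, 0, 0, 0, 0, 0], [0, 0, 0, 0, 0, 0, 0], [0, 0, 0, 0, 0, 0, 0]]

```text
time: 22.65
tcp_pos: [0.5981, 0.1267, 0.3144]
tcp_rot: [-2.254, -1.719, -0.499]
ft_force: [-0.3, 0.7, -0.6]
gripper_width: 0.307
finger_force: 59.1
```

```bash
python3 chk.py c4
```

```text
[0.5981 0.1267 0.3144] [[0.24, 0.964, 0.112], [0.874, -0.265, 0.407], [0.422, -0.0, -0.906]] [-0.01  0.28  0.03  1.2   0.42  1.86] [-0.3  0.7 -0.6]
side expected b,a [[252.5, 84.4], [254.9, 169.1]] b,a xyz [[0.617, 0.197, 0.353], [0.543, -0.074, 0.222]]
ruler_end_b 0.98 [255.9 169.5]
ruler_end_b 0.59 [256.5  83.9]
ruler_end_a 0.98 [255.9 169.5]
ruler_end_a 0.59 [256.5  83.9]
wrist expected b,a [[257.8, 92.9], [257.7, 539.5]] b,a xyz [[0.617, 0.197, 0.353], [0.543, -0.074, 0.222]]
ruler_end_b 0.78 [255.7  93.9]
ruler_end_a 0.78 [255.7  93.9]
```

View pics/c4.png

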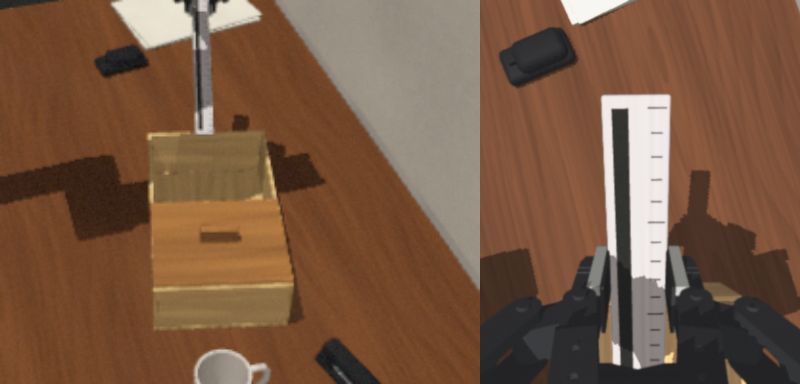

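The ruler hangs free above the organiser. Its ends show at side (256,170) and (256,84), close to the expected pixels, which puts them at z 0.22 and 0.35. The lid is shut and the bystanders are untouched.

```bash
python3 -c "
from station import robot
print(robot.hand_in())"
```

```text
the job is handed in; nothing more can be done
None
```

I slid the lid shut over the pen tray and drew the ruler out slantwise. The job is handed in with the ruler held still, its ends about 0.22 m and 0.35 m up; hand-in returned no verdict.

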